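# Discharge the board, then hold the reading lens in focus over its chip

### The job

Make the circuit board safe first: twist the spring-return discharge knob on top of the test box clockwise to its stop, then let go so that it springs back. Then pick up the reading lens by its handle and hold it level over the board, the lens centred over the square chip and at the height marked by the pointer on the gauge post, touching neither the board nor the gauge. The program finishes while still holding the lens there; leave everything else on the bench where it stands.

Things in the scene. Friction and masses are not known exactly. Their poses are not given: they have to be found in the camera images.
- test_box: Beige instrument box with a blue top panel, 150 x 130 mm, 62 mm high, fixed to the bench (with the knob 97 mm high). Origin: centre of its underside; its z axis is up. It may be on the robot's left or right.
- discharge_knob (a joint): Turn of the discharge knob in rad: 0 at rest, growing clockwise seen from above, hard stop at 1.1 rad (63 degrees). A light spring (0.10 N m/rad, about 0.12 N m at the stop) brings it back to 0 when released. White ticks on the panel mark rest and stop.
- knob_grip (a point): Point to grip on the knob: on its upright axis, 86 mm above the bench. The knob is a black bar 44 mm long, 12 mm wide, its sides standing from 72 to 97 mm above the bench, in the middle of the box's top. The point's x axis runs along the bar (and turns with it), z is up; at rest the bar lies along the box's 150 mm side.
- stand: Fixed inspection stand: steel base 165 x 115 x 12 mm with a 100 mm square green circuit board (top 31 mm above the bench, tallest part 51 mm) and an upright gauge post, 10 mm thick, 177 mm high. Origin: on the bench under the chip's centre; x axis level, from chip to post (85 mm apart; the post is on the far side from the robot); z up.
- chip (a point): Centre of the top face of the square black chip (24 x 24 mm) in the middle of the board; 36 mm above the bench.
- pointer (a point): Tip of the small level metal pointer, middle of its 4 mm thickness, 50 mm sideways from the chip's centre. It sits on a 22 mm collar on the gauge post and points towards the chip. Its height, different each time (96 to 146 mm above the bench), is the marked height for the middle of the lens's thickness. The collar slides if pushed with 6 N.
- loupe: Reading lens with a metal rim and a straight white plastic handle, 163 mm long, 22 mm high all over, about 0.11 kg, lying flat on the bench. Origin: underside, middle of the handle; x axis along the handle towards the lens, z up (out of the lens face).
- lens (a point): Centre of the lens (middle of its thickness, 11 mm above the loupe's underside), 88 mm from the handle's middle along the loupe's x axis. Rim: 66 mm outside diameter, 22 mm high.
- handle (a point): Middle of the handle, 11 mm above the loupe's underside. The handle is a bar 84 mm long, 18 mm wide, 22 mm high; x axis along it towards the lens.
- cell: Bystander: white battery cell standing upright, 33 mm thick, 61 mm high, loose. Origin: centre of its underside.
- reel: Bystander: metal reel, 52 mm across, 38 mm high, standing on its flange, loose. Origin: centre of its underside.
- calculator: Bystander: flat grey calculator, 150 x 78 x 16 mm, loose. Origin: centre of its underside.
- shunt_block: Bystander: dark blue block with two terminals and a brass bar, 100 x 140 mm, 61 mm high with its terminals, loose. Origin: centre of its underside.
Things that resemble listed ones, but are neither listed nor needed, are in the scene too. What is shaped like the test_box but brown or yellow is not meant.

How it is judged:
By the outcome, as a careful person would: the job done as asked, in the order asked, and still so for the second after the job is handed in, while the arm keeps its last pose, push and grip.
It also fails if it takes over 61 s, if anything falls off the work surface, if the arm or the gripper's body presses on something with over 40 N, if the wrist force passes 120 N, or if a joint passes its speed limit or range.

### The arm

A 6-joint arm with a two-finger parallel gripper is mounted at the origin on the work surface. World frame = base frame: x ahead of the robot, y to its left, z up, the work surface at z = 0. Lengths are in m, angles in rad, forces in N, time in s.
With the tool pointing down it reaches from about 0.35 to 0.725 m from the base axis. Payload 4.3 kg.
Tool frame: the origin (TCP) lies at the very end of the fingers, on their centre line; the grasp point (between the pads) lies ctrl.grip_point_offset behind it (ctrl.grip_point_offset is the distance from the TCP to the grasp point, in m); z points along the fingers, y is the line along which they close (so a half turn about z gives the same grasp; the last joint's range is limited). The gripper opens to 85 mm and grips with 20 to 120 N. Pads are 22 mm wide; open, the fingers measure 114 mm over their backs; the gripper's body (76 mm by 85 mm) begins 54 mm behind the grasp point. The pads swing forward as they close: fully open they stand 13 mm farther back than shut.
Start: joints at [1.181, 0.377, 0.081, 1.274, 0, 1.46], TCP at [0.159, 0.553, 0.231] pointing down, gripper open.
Joint ranges: [-2.72, 2.72], [-0.84, 1.66], [-1.02, 1.22], [-1.77, 2.12], [-1.37, 1.28], [-3.14, 3.14]. Speed limits (rad/s): [2.57, 2.57, 3.14, 3.14, 3.14, 3.14].

### API

Orientations are given as a rotation vector (axis times angle).
In Python, from rig import ctrl, vision, workorder gives the robot as it stands.
- The arm moves only by the shell command python3 -m handwheel 'ROWS' [FORCE]. ROWS is JSON, a list that holds one entry, the list of rows, each a list of 7 numbers: the opening, from 0 (shut) to 1 (fully open), then the shift along the tool's x, y, z in cm, then the turn, a rotation vector about the tool's x, y, z in degrees. A call has 1 to 8 rows; each row shifts and turns the commanded pose from where the row before left it, along the tool's axes as they then stand; what a row does not reach is not made up. A row lasts 1/8 s, in which the tool goes at most 62.5 mm and 10.7 degrees, less where a joint would pass 70% of its speed; a pose out of reach is approached as far as the arm can. A call with a gripper value outside its range is refused whole. The fingers move at their own pace and stop on an object; FORCE is the grip in N (left out, the last holds). Time passes only in rows, so rows that do not move let the fingers close. It gives the time, the measured TCP pose, the force, the opening and the grip force at its end, in the units of the state.
- ctrl.state(): the state, without advancing time (a new reading comes with each control period).
- vision.get_image(name): name is "side" or "top" or "wrist"; returns (picture, depth): 480x640x3 uint8, blue, green, red; 480x640 float32, m along the optical axis (not along the pixel's ray), 0 where there is no reading.
- vision.calibration(name): a dict with "fx", "fy", "cx", "cy" (pixels), "rvec" (rotation vector, rad) and "tvec" (3), from world to camera coordinates, as OpenCV has them; the wrist camera has in their place "mount" (4x4, takes a point from camera to tool coordinates, whose origin is the TCP and whose axes are the flange's). Camera axes: x right, y down, z forward; pixel columns grow to the right and rows downward; lengths in m; the calibration is good to about 2 mm. A picture is of the moment at which its call begins: read the wrist's pose just before it. calibration takes no time and is no camera call.
- workorder.finish_job(): hands the job in; it is judged then, once.
The state is a dict: "time_s": time; "q": joint angles; "qvel": joint speeds; "joint_efforts": joint torques, N m; "position": TCP position; "orientation": TCP orientation; "wrist_force": force on the tool from outside, world axes, zero at the start; "moment": the same for the moment, N m; "grip_width": finger opening in m; "grasp_force": force on a finger pad.
Only numpy, scipy, OpenCV 4.12 (cv2) and the standard library are available. Lean on these libraries where they do the work, as an engineer would, in place of code of your own. Each camera call takes 0.05 s, during which the arm holds its last target. There are 200 camera calls.

## Working session

There is one attempt and no reset: what is moved stays moved. The work goes in short steps, Python scripts to look and compute and a shell command to move; the robot and the scene stay as the last step left them, time stands still between calls to the robot, and variables do not carry over. Pictures are saved under pics/ and viewed, at most 10 in all, crops included, and the job is handed in when it is done.

```bash
ls; mkdir -p pics
python3 - <<'E'
from rig import ctrl, vision
import cv2,numpy as np
s=ctrl.state();print({k:np.round(v,3) for k,v in s.items()},ctrl.grip_point_offset)
for n in("top","side"):
    p,d=vision.get_image(n);cv2.imwrite(f"pics/{n}0.png",p);np.save(f"{n}0.npy",d)
    c=vision.calibration(n);R=cv2.Rodrigues(np.array(c["rvec"]))[0];print(n,c,-R.T@np.array(c["tvec"]))
print(vision.calibration("wrist"))
E
```

```text
pics
{'time_s': np.float64(0.0), 'q': array([ 1.181,  0.378,  0.08 ,  1.274, -0.   ,  1.46 ]), 'qvel': array([ 0.001,  0.002, -0.001, -0.001,  0.001, -0.001]), 'joint_efforts': array([-2.0000e-03, -4.6360e+01,  2.6988e+01,  2.1000e-02, -0.0000e+00,
        0.0000e+00]), 'position': array([0.159, 0.552, 0.23 ]), 'orientation': array([-4.38e-01, -3.11e+00,  3.00e-03]), 'wrist_force': array([0.304, 0.412, 0.464]), 'moment': array([ 0.02 , -0.002,  0.035]), 'grasp_force': np.float64(0.0), 'grip_width': np.float64(0.086)} 0.0187
top {'fx': 617.5960970550368, 'fy': 617.5960970550368, 'cx': 316.0045219847581, 'cy': 245.0215948119577, 'rvec': array([ 2.16737927, -2.20656413,  0.10839079]), 'tvec': array([-0.086658  ,  0.53959674,  1.5771388 ])} [ 0.40621922 -0.06878359  1.61749677]
side {'fx': 564.0669768880737, 'fy': 564.0669768880737, 'cx': 317.79222632003547, 'cy': 234.46057711071313, 'rvec': array([ 0.24933757, -2.60985323,  1.50061809]), 'tvec': array([0.51646316, 0.13821557, 1.19722731])} [0.29462076 1.04792339 0.73092144]
{'fx': 409.4594680549779, 'fy': 409.4594680549779, 'cx': 313.72153261418754, 'cy': 232.40629083276554, 'mount': array([[-4.32740354e-04, -9.48960553e-01, -3.15394487e-01,
         8.05840625e-02],
       [ 9.99999851e-01, -5.15403129e-04,  1.78687170e-04,
         1.45448616e-04],
       [-3.32122381e-04, -3.15394363e-01,  9.48960634e-01,
        -1.42575071e-01],
       [ 0.00000000e+00,  0.00000000e+00,  0.00000000e+00,
         1.00000000e+00]])}
```

View pics/top0.png

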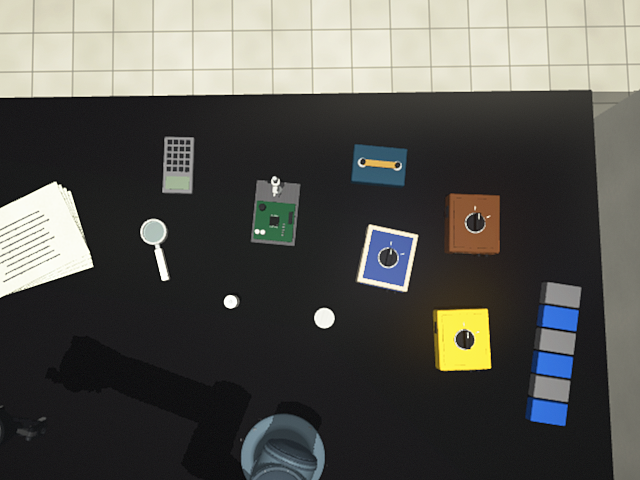

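View pics/side0.png

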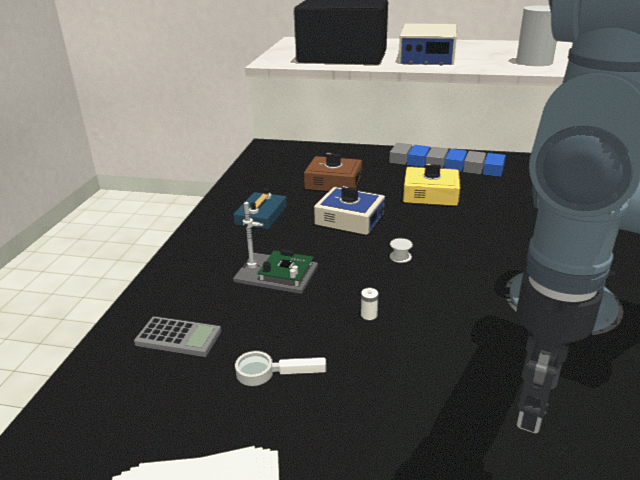

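Top view: the candidates are the beige/blue box (388,258), the brown one (475,223) and the yellow one (463,340). Only the first has beige sides and a blue panel. The lens is at (153,232) with its handle at (162,264), the stand's chip at (274,221) and the gauge post at (275,186). I'll confirm in a crop and measure.

```bash
cat > h.py <<'E'
from rig import ctrl, vision
import cv2,numpy as np
from scipy.spatial.transform import Rotation as Ro
def cam(n,s=None):
    c=vision.calibration(n);K=np.array([[c["fx"],0,c["cx"]],[0,c["fy"],c["cy"]],[0,0,1]])
    if n=="wrist":
        T=np.eye(4);T[:3,:3]=Ro.from_rotvec(s["orientation"]).as_matrix();T[:3,3]=s["position"];T=T@c["mount"]
        return K,T[:3,:3],T[:3,3]
    R=cv2.Rodrigues(np.array(c["rvec"]))[0];return K,R.T,-R.T@np.array(c["tvec"])
def ray(C,uv):
    K,R,o=C;d=R@np.linalg.solve(K,np.array([*uv,1.]));return o,d
def onz(C,uv,z):
    o,d=ray(C,uv);return o+d*(z-o[2])/d[2]
def proj(C,P):
    K,R,o=C;p=K@(R.T@(np.array(P)-o));return p[:2]/p[2]
def rect(mask,off=(0,0)):
    cs,_=cv2.findContours(mask,cv2.RETR_EXTERNAL,cv2.CHAIN_APPROX_NONE);c=max(cs,key=cv2.contourArea)
    return cv2.boxPoints(cv2.minAreaRect(c))+np.array(off)
def ends(C,b,z):  # long axis midpoints, centre, size
    P=np.array([onz(C,p,z)[:2] for p in b]);e=[np.linalg.norm(P[1]-P[0]),np.linalg.norm(P[2]-P[1])]
    a=P[1]-P[0] if e[0]>e[1] else P[2]-P[1]
    return P.mean(0).round(4),np.round(sorted(e),4),np.degrees(np.arctan2(a[1],a[0])).round(1)
def clip(m,x0,y0,x1,y1):
    o=np.zeros_like(m);o[y0:y1,x0:x1]=m[y0:y1,x0:x1];return o
E
python3 - <<'E'
from h import *
C=cam("top");p=cv2.imread("pics/top0.png");h=cv2.cvtColor(p,cv2.COLOR_BGR2HSV);d=np.load("top0.npy")
blue=cv2.inRange(h,(105,80,60),(130,255,255))
print("panel",ends(C,rect(clip(blue,350,220,425,296)),.062))
wh=cv2.inRange(p,(200,200,200),(255,255,255))
print("handle",ends(C,rect(clip(wh,150,244,175,285)),.022))
loup=clip((p.max(2)>90).astype(np.uint8)*255,138,215,172,244)
c=max(cv2.findContours(loup,0,1)[0],key=cv2.contourArea);(u,r)=cv2.minEnclosingCircle(c);print("lens",u,r,onz(C,u,.022))
gr=cv2.inRange(h,(45,80,40),(90,255,255));print("board",ends(C,rect(clip(gr,245,190,305,250)),.031))
print("chip~",onz(C,(274,221),.036))
a=cv2.resize(p[140:300,240:425],None,fx=4,fy=4,interpolation=cv2.INTER_CUBIC)[:600]
q=cv2.imread("pics/side0.png");b=cv2.resize(q[190:300,225:395],None,fx=4.3,fy=4.3,interpolation=cv2.INTER_CUBIC)
cv2.imwrite("pics/c1.png",a);cv2.imwrite("pics/c2.png",b)
E
```

```text
panel (array([ 0.5002, -0.2756]), array([0.104 , 0.1244]), np.float64(-12.7))
handle (array([0.5018, 0.3053]), array([0.0174, 0.0962]), np.float64(-166.0))
lens (153.0, 231.15383911132812) 13.557119369506836 [0.58130848 0.32462421 0.022     ]
board (array([0.6019, 0.011 ]), array([0.0986, 0.0994]), np.float64(-96.4))
chip~ [0.60081861 0.01093497 0.036     ]
```

View pics/c1.png

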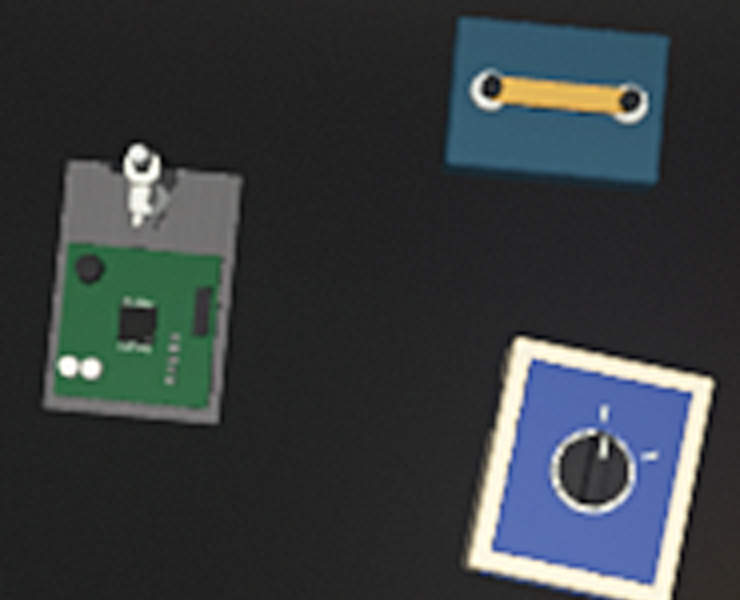

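View pics/c2.png

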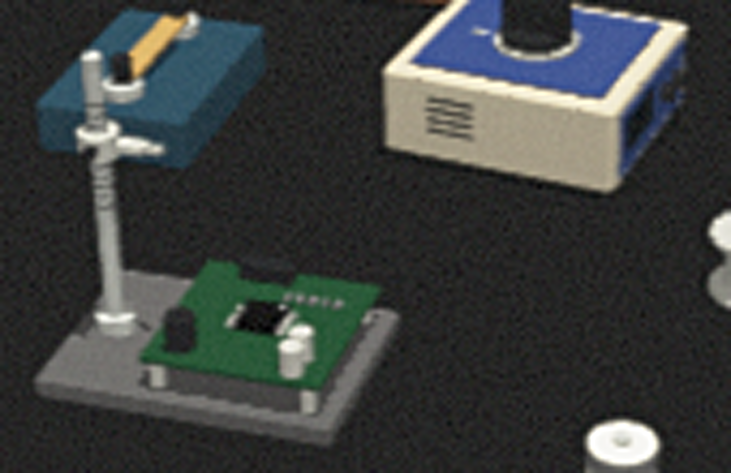

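Crops: c1 shows the beige/blue box with its white-ringed black knob at (593,470), rest tick (604,412) and stop tick (650,456) clockwise of it. The chip is at (137,325) and the pointer tip at (138,220). c2 shows the pointer tip at about (163,150) on the collar. The box is confirmed, because the other two boxes are brown and yellow.

Next I'll triangulate the pointer and move towards the box.

```bash
python3 - <<'E'
from h import *
T=cam("top");S=cam("side");tp=(240+138/4,140+222/4);sp=(225+163/4.3,190+149/4.3)
o1,d1=ray(T,tp);o2,d2=ray(S,sp);A=np.stack([d1,-d2],1);k=np.linalg.lstsq(A,o2-o1,rcond=None)[0]
print(o1+k[0]*d1,o2+k[1]*d2)
chip=onz(T,(240+137/4,140+325/4),.036);print("chip",chip)
# side chip check
print("chip side",onz(S,(225+262/4.3,190+317/4.3),.036))
t=np.radians(-6.4);tip=chip[:2]+.05*np.array([np.cos(t),np.sin(t)])
print("tip xy exp",tip,[ (z,proj(S,[*tip,z]).round(1)) for z in(.096,.121,.146)],sp)
E
python3 -m handwheel '[[[1,-3.9,-3.06,0,0,0,0],[1,-3.9,-3.06,0,0,0,0],[1,-3.9,-3.06,0,0,0,0],[1,-3.9,-3.06,0,0,0,0],[1,-3.9,-3.06,0,0,0,0],[1,-3.9,-3.06,0,0,0,0],[1,-3.9,-3.06,0,0,0,0],[1,-3.9,-3.06,0,0,0,0]]]'
python3 -m handwheel '[[[1,-3.9,-3.06,0,0,0,0],[1,-3.9,-3.06,0,0,0,0],[1,-2.07,-4.9,0,0,0,0],[1,-2.07,-4.9,0,0,0,0],[1,-2.07,-4.9,0,0,0,0],[1,-2.07,-4.9,0,0,0,0],[1,-2.07,-4.9,0,0,0,0],[1,-2.07,-4.9,0,0,0,0]]]'
python3 -m handwheel '[[[1,-2.07,-4.9,0,0,0,0],[1,0,0,0,0,0,0],[1,0,0,0,0,0,0]]]'
```

```text
[0.65229116 0.0043731  0.12595076] [0.64831625 0.00343405 0.12524893]
chip [0.60015982 0.01030024 0.036     ]
chip side [0.59683236 0.01660689 0.036     ]
tip xy exp [0.64984822 0.00472679] [(0.096, array([263. , 236.3])), (0.121, array([262.2, 226.5])), (0.146, array([261.4, 216.6]))] (262.90697674418607, 224.65116279069767)
time_s: 1.1
position: [0.3915, 0.2297, 0.231]
orientation: [-0.438, -3.11, 0.0]
wrist_force: [0.5, -0.2, -0.4]
grip_width: 0.0853
grasp_force: 0.0
time_s: 2.1
position: [0.487, -0.1676, 0.2309]
orientation: [-0.438, -3.11, -0.001]
wrist_force: [0.9, 0.1, -0.0]
grip_width: 0.0858
grasp_force: 0.0
time_s: 2.48
position: [0.4932, -0.2183, 0.2307]
orientation: [-0.438, -3.11, -0.002]
wrist_force: [-0.5, 0.8, -0.1]
grip_width: 0.0854
grasp_force: 0.0
```

Run:
```python
from h import *
s=ctrl.state();p,d=vision.get_image("wrist");cv2.imwrite("pics/w1.png",p);C=cam("wrist",s)
print(proj(C,[.5002,-.2756,.097]))
h=cv2.cvtColor(p,cv2.COLOR_BGR2HSV);blue=cv2.inRange(h,(105,80,60),(130,255,255))
print("panel",rect(blue).round(0).tolist(),ends(C,rect(blue),.062))
```

```text
[239.4714991  247.71181684]
panel [[171.0, 157.0], [309.0, 149.0], [317.0, 298.0], [179.0, 306.0]] (array([ 0.4991, -0.2778]), array([0.1042, 0.1248]), np.float64(-13.2))
```

View pics/w1.png

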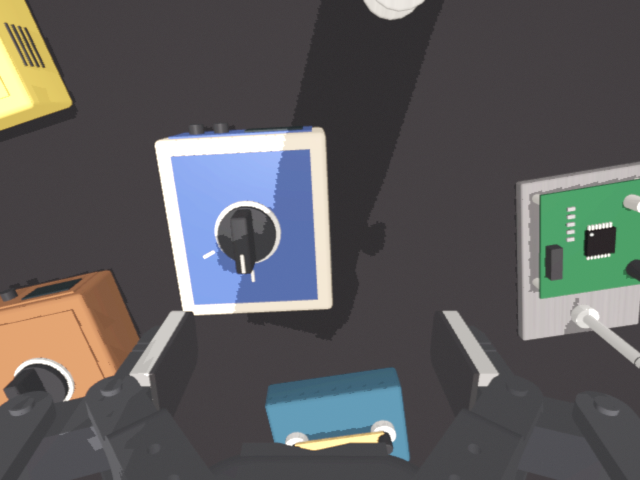

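The wrist view shows the knob's dial ring at (247,233), with the bar's white line pointing at the rest tick at (252,277). This agrees with the top view: centre about (0.4995,-0.277), bar about -13°.

```bash
python3 -m handwheel '[[[1,-1.1,-2.7,0,0,0,0],[1,-1.1,-2.7,0,0,0,0],[1,0,0,0,0,0,-3],[1,0,0,4,0,0,0],[1,0,0,4,0,0,0],[1,0,0,0,0,0,0]]]'
python3 - <<'E'
from h import *
s=ctrl.state();p,d=vision.get_image("wrist");C=cam("wrist",s);print(s["position"].round(4),s["orientation"].round(3))
h=cv2.cvtColor(p,cv2.COLOR_BGR2HSV);blue=cv2.inRange(h,(105,80,60),(130,255,255))
print("panel",ends(C,rect(blue),.062))
cs=[c for c in cv2.findContours(255-blue,cv2.RETR_LIST,1)[0] if 1500<cv2.contourArea(c)<20000]
for c in cs:
    e=cv2.fitEllipse(c);print(e,onz(C,e[0],.066))
cv2.imwrite("pics/w2.png",p)
E
```

```text
time_s: 3.28
position: [0.4974, -0.2734, 0.1483]
orientation: [-0.352, -3.115, -0.006]
wrist_force: [0.4, -0.0, -1.0]
grip_width: 0.0852
grasp_force: 0.0
[ 0.4974 -0.2734  0.1483] [-0.352 -3.115 -0.006]
panel (array([ 0.4996, -0.2744]), array([0.1041, 0.1253]), np.float64(-8.9))
((311.5497131347656, 249.28924560546875), (85.60379028320312, 99.08458709716797), 0.8993757963180542) [ 0.5011296  -0.27511023  0.066     ]
```

View pics/w2.png

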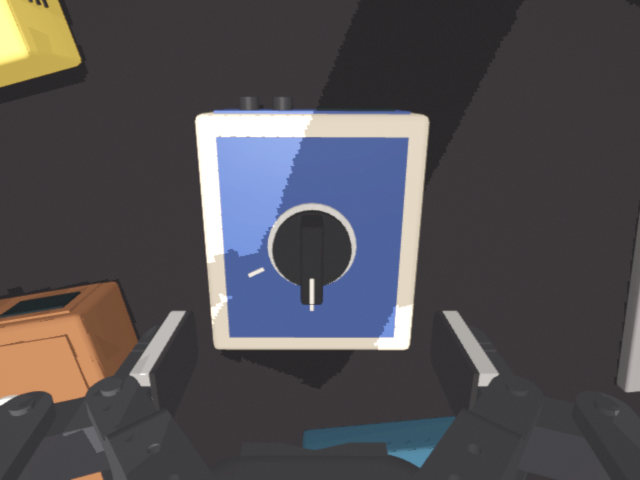

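Wrist view: the bar stands upright in the picture at x≈312, midway between the fingers, and the ring centre is (311,249). It is aligned, so I'll descend and close.

```bash
python3 -m handwheel '[[[1,-0.3,-0.1,3,0,0,0],[1,0,0,3,0,0,0],[1,0,0,1.2,0,0,0],[1,0,0,0,0,0,0],[1,0,0,0,0,0,0]]]'
python3 -m handwheel '[[[0,0,0,0,0,0,0],[0,0,0,0,0,0,0],[0,0,0,0,0,0,0],[0,0,0,0,0,0,0],[0,0,0,0,0,0,0],[0,0,0,0,0,0,0],[0,0,0,0,0,0,0],[0,0,0,0,0,0,0]]]' 40
```

```text
time_s: 3.95
position: [0.5038, -0.2791, 0.0811]
orientation: [0.356, 3.119, -0.002]
wrist_force: [0.4, -1.0, 0.4]
grip_width: 0.0856
grasp_force: 0.0
time_s: 4.95
position: [0.5032, -0.2759, 0.0795]
orientation: [0.354, 3.12, 0.008]
wrist_force: [2.1, 6.1, 4.0]
grip_width: 0.0112
grasp_force: 41.1
```

```bash
python3 -m handwheel '[[[0,0.15,0.2,0,0,0,0],[0,0,0,0,0,0,8],[0,0,0,0,0,0,8],[0,0,0,0,0,0,8],[0,0,0,0,0,0,8],[0,0,0,0,0,0,0]]]'
python3 -m handwheel '[[[0,0,0,0,0,0,8],[0,0,0,0,0,0,8],[0,0,0,0,0,0,8],[0,0,0,0,0,0,6],[0,0,0,0,0,0,0],[0,0,0,0,0,0,0],[0,0,0,0,0,0,0]]]'
python3 - <<'E'
from h import *
s=ctrl.state();R=Ro.from_rotvec(s["orientation"]).as_matrix();print("y ang",np.degrees(np.arctan2(R[1,1],R[0,1])),s["moment"],s["wrist_force"])
E
```

```text
time_s: 5.7
position: [0.5022, -0.2776, 0.0796]
orientation: [1.201, 2.901, -0.003]
wrist_force: [2.4, -3.6, -1.0]
grip_width: 0.0109
grasp_force: 40.4
time_s: 6.58
position: [0.5005, -0.2785, 0.0796]
orientation: [1.911, 2.492, -0.008]
wrist_force: [-2.8, -6.7, -0.3]
grip_width: 0.0107
grasp_force: 40.6
y ang 15.044006380186568 [-1.1882075   0.49432512  0.12668821] [-2.82928882 -6.71095529 -0.30754753]
```

```bash
python3 -m handwheel '[[[0,0,0,0,0,0,3],[0,0,0,0,0,0,0],[0,0,0,0,0,0,0]]]'
python3 -c "
from h import *
s=ctrl.state();R=Ro.from_rotvec(s['orientation']).as_matrix();print(np.degrees(np.arctan2(R[1,1],R[0,1])),s['moment'],s['wrist_force'])"
python3 -m handwheel '[[[0,0,0,0,0,0,3],[0,0,0,0,0,0,0],[0,0,0,0,0,0,0]]]'
python3 - <<'E'
from h import *
s=ctrl.state();R=Ro.from_rotvec(s['orientation']).as_matrix();print(np.degrees(np.arctan2(R[1,1],R[0,1])),s['moment'],s['wrist_force'])
p,d=vision.get_image("wrist");cv2.imwrite("pics/w3.png",p)
E
```

```text
time_s: 6.95
position: [0.5004, -0.2786, 0.0796]
orientation: [1.973, 2.443, -0.009]
wrist_force: [-3.1, -7.2, 1.2]
grip_width: 0.011
grasp_force: 42.0
12.135725009563668 [-1.31360638  0.64857128  0.65898351] [-3.1043257  -7.19387434  1.20211402]
time_s: 7.32
position: [0.5004, -0.2785, 0.0796]
orientation: [2.035, 2.392, -0.009]
wrist_force: [-3.3, -7.9, 1.3]
grip_width: 0.011
grasp_force: 55.2
9.23381270400135 [-1.32531136  0.69042237  1.25513487] [-3.33851525 -7.88701729  1.33133142]
```

View pics/w3.png

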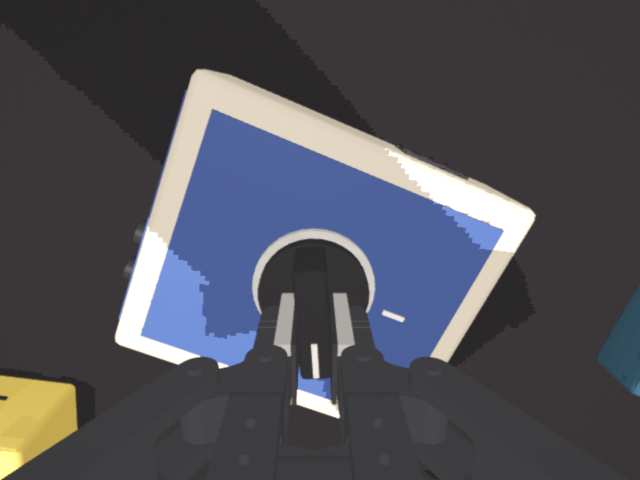

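The knob is at the stop: the moment rose from 0.13 to 1.25 N m and the white line points at the stop. Now I'll let go and lift.

```bash
python3 -m handwheel '[[[1,0,0,0,0,0,0],[1,0,0,0,0,0,0],[1,0,0,0,0,0,0],[1,0,0,0,0,0,0],[1,0,0,0,0,0,0],[1,0,0,0,0,0,0]]]'
python3 -m handwheel '[[[1,0,0,-3,0,0,0],[1,0,0,-4,0,0,0],[1,0,0,-5,0,0,0],[1,0,0,-3,0,0,0],[1,0,0,0,0,0,0],[1,0,0,0,0,0,0]]]'
python3 - <<'E'
from h import *
s=ctrl.state();C=cam("wrist",s);p,d=vision.get_image("wrist")
print(s["position"],s["q"].round(2),s["wrist_force"])
R=Ro.from_rotvec(s["orientation"]).as_matrix();print(R.round(4))
# bar white line: bright thin spot near the dial
w=cv2.inRange(p,(170,170,170),(255,255,255))
for c in cv2.findContours(w,cv2.RETR_LIST,1)[0]:
    if 10<cv2.contourArea(c)<200:
        (u,sz,a)=cv2.minAreaRect(c);P=onz(C,u,.097);
        if np.hypot(P[0]-.5005,P[1]+.2755)<.06:print(np.round(u),np.round(sz),P, np.degrees(np.arctan2(P[1]+.2755,P[0]-.5005)))
E
```

```text
time_s: 8.12
position: [0.5016, -0.2761, 0.0793]
orientation: [-2.041, -2.388, -0.0]
wrist_force: [0.0, 0.0, -0.7]
grip_width: 0.0851
grasp_force: 0.0
time_s: 8.88
position: [0.5012, -0.2759, 0.2282]
orientation: [-2.04, -2.387, 0.0]
wrist_force: [-0.0, -0.4, 0.3]
grip_width: 0.085
grasp_force: 0.0
[ 0.50121708 -0.27586458  0.22819382] [-0.61  0.37  0.07  1.27  0.    0.8 ] [-0.00850991 -0.44422232  0.26106675]
[[-1.559e-01  9.878e-01 -1.000e-03]
 [ 9.878e-01  1.559e-01  9.000e-04]
 [ 1.000e-03 -9.000e-04 -1.000e+00]]
[316. 250.] [11.  3.] [ 0.50719432 -0.29862472  0.097     ] -73.85492664602212
[328. 225.] [18.  2.] [ 0.51241422 -0.27814295  0.097     ] -12.50746957304882
[357. 223.] [12.  2.] [ 0.53163038 -0.27362813  0.097     ] 3.4410450361152067
```

The knob is back at rest: its line is at -12.5°. Next, over to the loupe.

```bash
python3 -m handwheel '[[[1,5.5,0.86,0,0,0,0],[1,5.5,0.86,0,0,0,0],[1,5.5,0.86,0,0,0,0],[1,5.5,0.86,0,0,0,0],[1,5.5,0.86,0,0,0,0],[1,5.5,0.86,0,0,0,0],[1,5.5,0.86,0,0,0,0],[1,5.5,0.86,0,0,0,0]]]'
python3 -m handwheel '[[[1,5.5,0.86,0,0,0,0],[1,5.5,0.86,0,0,0,0],[1,1.9,0.3,0,0,0,-5],[1,0,0,0,0,0,-10],[1,0,0,0,0,0,-10],[1,0,0,0,0,0,-10],[1,0,0,0,0,0,-10],[1,0,0,0,0,0,-10]]]'
python3 -m handwheel '[[[1,0,0,0,0,0,-10],[1,0,0,0,0,0,-10],[1,0,0,0,0,0,-10],[1,0,0,0,0,0,-10],[1,0,0,0,0,0,0],[1,0,0,0,0,0,0]]]'
python3 - <<'E'
from h import *
s=ctrl.state();C=cam("wrist",s);p,d=vision.get_image("wrist");cv2.imwrite("pics/w4.png",p)
print(s["position"],s["q"].round(2));R=Ro.from_rotvec(s["orientation"]).as_matrix();print(R.round(4))
w=clip(cv2.inRange(p,(185,185,185),(255,255,255)),0,0,640,330)
print(ends(C,rect(w),.022),rect(w).tolist())
print(proj(C,[.4959,.3033,.022]),proj(C,[.5813,.3246,.022]))
E
```

```text
time_s: 9.93
position: [0.4997, 0.1708, 0.2275]
orientation: [-2.04, -2.387, 0.004]
wrist_force: [1.6, 0.4, 0.1]
grip_width: 0.0856
grasp_force: 0.0
time_s: 10.92
position: [0.4997, 0.2993, 0.2272]
orientation: [-0.698, -3.06, 0.003]
wrist_force: [0.2, 0.6, 0.7]
grip_width: 0.0857
grasp_force: 0.0
time_s: 11.68
position: [0.5003, 0.2995, 0.2283]
orientation: [0.378, -3.117, 0.001]
wrist_force: [-0.4, 1.6, 0.1]
grip_width: 0.0856
grasp_force: 0.0
[0.50028857 0.29952935 0.22829202] [0.43 0.4  0.1  1.28 0.   0.19]
[[-9.710e-01 -2.391e-01 -1.700e-03]
 [-2.391e-01  9.710e-01 -7.000e-04]
 [ 1.800e-03 -3.000e-04 -1.000e+00]]
(array([0.5341, 0.5612]), array([0.0783, 0.1269]), np.float64(115.8)) [[497.7527160644531, 269.95184326171875], [638.824951171875, 243.0809326171875], [652.242919921875, 313.525146484375], [511.170654296875, 340.39605712890625]]
[319.23013292 190.39067949] [319.15850743 282.7191161 ]
```

View pics/w4.png

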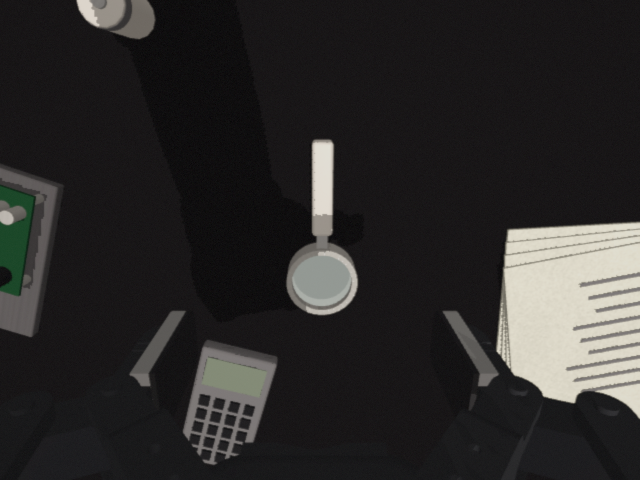

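The wrist view shows the loupe upright in the picture: handle from (322,140) to (322,235), lens centre about (321,280), aligned with the tool's x axis. Measuring it there.

Run:
```python
from h import *
s=ctrl.state();C=cam("wrist",s);p=cv2.imread("pics/w4.png")
g=p.max(2)
m=clip((g>110).astype(np.uint8)*255,280,130,365,236)
print("handle",rect(m).round().tolist(),ends(C,rect(m),.022))
l=clip((g>60).astype(np.uint8)*255,280,243,365,320);c=max(cv2.findContours(l,0,1)[0],key=cv2.contourArea);e=cv2.fitEllipse(c);print(e,onz(C,e[0],.018))
a,b=onz(C,(322,140),.022),onz(C,e[0],.018);print(np.degrees(np.arctan2(*(b-a)[1::-1])),np.linalg.norm((b-a)[:2]))
u=(b-a)[:2]/np.linalg.norm((b-a)[:2]);h=b[:2]-.088*u;print("handle mid",h,a)
R=Ro.from_rotvec(s["orientation"]).as_matrix();print("tool shift cm",R.T@np.array([*(h-s["position"][:2]),0])*100)
```

```text
handle [[312.0, 140.0], [333.0, 140.0], [333.0, 235.0], [312.0, 235.0]] (array([0.4946, 0.306 ]), array([0.0176, 0.0839]), np.float64(14.7))
((321.5848693847656, 278.73931884765625), (71.22612762451172, 72.84336853027344), 168.46910095214844) [0.57895711 0.32654724 0.018     ]
14.059007470687193 0.12879769348524334
handle mid [0.49359306 0.30517019] [0.45401742 0.29525957 0.022     ]
tool shift cm [5.31298865e-01 7.03550907e-01 5.54535749e-04]
```

```bash
python3 -m handwheel '[[[1,0.45,0.74,0,0,0,-0.5],[1,0,0,5,0,0,0],[1,0,0,5,0,0,0],[1,0,0,5,0,0,0],[1,0,0,3.5,0,0,0],[1,0,0,0,0,0,0],[1,0,0,0,0,0,0]]]'
python3 -c "
from h import *
s=ctrl.state();R=Ro.from_rotvec(s['orientation']).as_matrix();print(R.T@np.array([.4942-s['position'][0],.3056-s['position'][1],.006-s['position'][2]])*100,s['position'])
C=cam('wrist',s);p,d=vision.get_image('wrist');m=clip((p.max(2)>110).astype(np.uint8)*255,240,0,400,330)
print(rect(m).round().tolist());cv2.imwrite('pics/w5.png',p)"
```

```text
time_s: 12.6
position: [0.4954, 0.3066, 0.0458]
orientation: [-0.395, 3.115, 0.001]
wrist_force: [-0.5, 0.5, 0.2]
grip_width: 0.0854
grasp_force: 0.0
[ 0.1508947  -0.06651628  3.97975613] [0.49542607 0.3065808  0.04580075]
[[291.0, 184.0], [334.0, 184.0], [334.0, 329.0], [291.0, 329.0]]
```

View pics/w5.png

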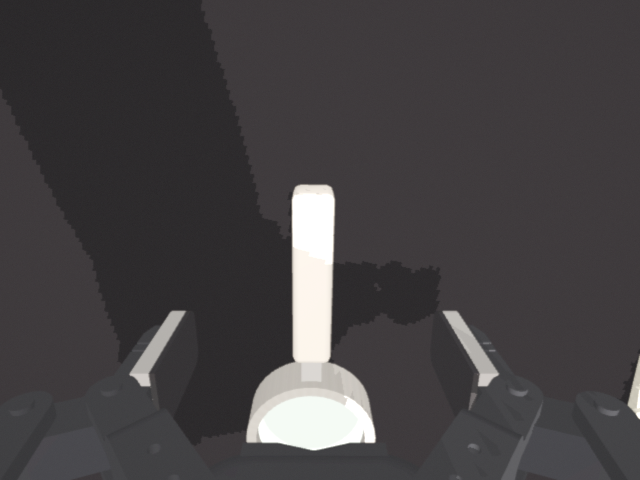

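The handle is centred between the fingers (x≈312, rows 184 to 362). I'll descend, grip and lift.

```bash
python3 -m handwheel '[[[1,0.1,0,2,0,0,0],[1,0,0,1.9,0,0,0],[1,0,0,0,0,0,0],[1,0,0,0,0,0,0]]]'
python3 -m handwheel '[[[0,0,0,0,0,0,0],[0,0,0,0,0,0,0],[0,0,0,0,0,0,0],[0,0,0,0,0,0,0],[0,0,0,0,0,0,0],[0,0,0,0,0,0,0],[0,0,0,0,0,0,0],[0,0,0,0,0,0,0]]]' 70
```

```text
time_s: 13.15
position: [0.495, 0.3063, 0.0071]
orientation: [-0.395, 3.114, 0.002]
wrist_force: [0.7, -0.8, 0.6]
grip_width: 0.0855
grasp_force: 0.0
time_s: 14.15
position: [0.4941, 0.3057, 0.0057]
orientation: [-0.395, 3.116, 0.0]
wrist_force: [-0.7, -1.1, 5.0]
grip_width: 0.0163
grasp_force: 71.2
```

```bash
python3 -m handwheel '[[[0,0,0,-2,0,0,0],[0,0,0,-4,0,0,0],[0,0,0,-5,0,0,0],[0,0,0,-5,0,0,0],[0,0,0,-5,0,0,0],[0,0,0,-3,0,0,7.2],[0,0,0,0,0,0,7.2],[0,0,0,0,0,0,0]]]'
python3 -m handwheel '[[[0,0.5,-4,0,0,0,0],[0,0.5,-4,0,0,0,0],[0,0.5,-4,0,0,0,0],[0,0.5,-4,0,0,0,0],[0,0,0,0,0,0,0],[0,0,0,0,0,0,0],[0,0,0,0,0,0,0]]]'
python3 - <<'E'
from h import *
s=ctrl.state();print(s["position"],s["q"].round(2),s["grip_width"]);R=Ro.from_rotvec(s["orientation"]).as_matrix();print(R.round(4))
C=cam("wrist",s);p,d=vision.get_image("wrist");cv2.imwrite("pics/w6.png",p);np.save("w6.npy",d);np.savez("w6s.npz",position=s["position"],orientation=s["orientation"])
print("pred chip,tip",proj(C,[.6,.0105,.036]),proj(C,[.65,.0045,.1255]))
E
```

```text
time_s: 15.15
position: [0.4934, 0.3055, 0.2448]
orientation: [0.004, -3.141, 0.0]
wrist_force: [0.4, -0.5, -1.0]
grip_width: 0.0161
grasp_force: 70.5
time_s: 16.02
position: [0.4738, 0.1464, 0.2449]
orientation: [0.005, -3.141, -0.0]
wrist_force: [-0.5, 0.8, -2.1]
grip_width: 0.0165
grasp_force: 70.6
[0.47377823 0.1464104  0.24488709] [ 0.17  0.21 -0.11  1.25  0.    0.17] 0.016472047588936348
[[-1.0e+00 -3.1e-03 -6.0e-04]
 [-3.1e-03  1.0e+00  3.0e-04]
 [ 6.0e-04  3.0e-04 -1.0e+00]]
pred chip,tip [173.57472989 319.93641013] [136.58370648 432.37100543]
```

View pics/w6.png

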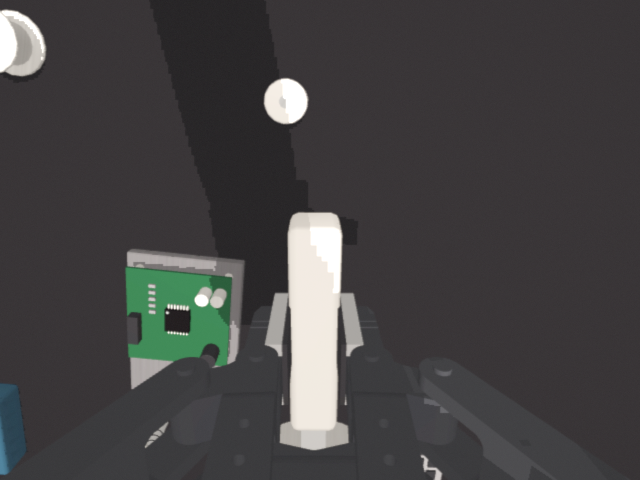

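The wrist view shows the loupe held squarely by its handle, the chip at (177,320), and the pointer hidden by the gripper. I have now viewed ten pictures, so from here I work by numbers only: the depth readings for the pointer height, and the chip position from the wrist view.

Run:
```python
from h import *
def world(C,d,u,v):
    o,r=ray(C,(u,v));return o+r*d[v,u]
T=cam("top");S=cam("side");dt=np.load("top0.npy");ds=np.load("side0.npy")
pt=cv2.imread("pics/top0.png");ps=cv2.imread("pics/side0.png")
for v in range(185,201):
    print(v,[(int(pt[v,u].max()),int(round(world(T,dt,u,v)[2]*1000))) for u in range(271,279)])
print("side")
for v in range(221,230):
    print(v,[(int(ps[v,u].max()),*(np.round(world(S,ds,u,v)*1000).astype(int).tolist())) for u in range(255,267,2)])
p=cv2.imread("pics/w6.png");C=cam("wrist",dict(np.load("w6s.npz")))
m=clip((p.max(2)<45).astype(np.uint8)*255,160,304,196,338);r=rect(m);print("chip",r.tolist(),ends(C,r,.036))
m=clip((pt.max(2)<60).astype(np.uint8)*255,266,214,282,229);r=rect(m);print("chip top",r.tolist(),ends(T,r,.036))
h=cv2.cvtColor(p,cv2.COLOR_BGR2HSV);g=clip(cv2.inRange(h,(45,80,30),(90,255,255)),100,250,240,370);print("board",ends(C,rect(g),.031),rect(g).tolist())
```

```text
185 [(100, 12), (144, 15), (196, 130), (212, 134), (223, 1617), (226, 138), (189, 131), (123, 129)]
186 [(104, 17), (134, 13), (180, 9), (203, 125), (217, 130), (203, 128), (133, 133), (88, 131)]
187 [(103, 6), (150, 7), (235, 7), (250, 127), (247, 129), (242, 127), (169, 133), (89, 78)]
188 [(101, 19), (163, 9), (237, 126), (245, 132), (245, 129), (236, 129), (153, 128), (82, 63)]
189 [(102, 13), (178, 5), (240, 124), (243, 127), (245, 134), (217, 127), (119, 128), (81, 55)]
190 [(104, 10), (178, 12), (241, 123), (243, 126), (245, 124), (209, 126), (100, 119), (91, 1617)]
191 [(104, 14), (183, 12), (243, 126), (245, 131), (246, 127), (237, 128), (170, 25), (119, 30)]
192 [(107, 12), (148, 5), (218, 129), (237, 130), (237, 127), (246, 135), (211, 24), (142, 20)]
193 [(110, 17), (98, 10), (174, 11), (227, 127), (199, 130), (176, 27), (158, 20), (129, 23)]
194 [(112, 14), (100, 13), (198, 11), (245, 130), (178, 127), (90, 12), (99, 12), (109, 25)]
195 [(113, 13), (105, 12), (205, 10), (238, 123), (159, 128), (107, 13), (116, 9), (107, 16)]
196 [(114, 8), (108, 10), (156, 11), (162, 132
[... 1387 characters left out ...]
197, -2), (61, 716, -194, 1), (66, 710, -193, 2)]
229 [(30, 736, -187, 0), (37, 731, -189, -1), (37, 725, -189, 0), (38, 719, -188, 1), (39, 716, -193, -2), (34, 710, -194, -2)]
chip [[166.0, 310.0], [189.0, 310.0], [189.0, 331.0], [166.0, 331.0]] (array([0.6007, 0.0142]), array([0.0222, 0.0233]), np.float64(-5.3))
chip top [[270.0, 217.0], [278.0, 217.0], [278.0, 225.0], [270.0, 225.0]] (array([0.6008, 0.0109]), array([0.0206, 0.0207]), np.float64(179.2))
board (array([0.6004, 0.0109]), array([0.1008, 0.1032]), np.float64(83.9)) [[116.4239730834961, 354.9854736328125], [125.1925277709961, 266.04718017578125], [234.80313110351562, 276.8538818359375], [226.03457641601562, 365.79217529296875]]
```

Pointer mid-height is about 0.1265: the top depth gives its upper face at 0.128 and the side view agrees. The chip is at about (0.6007, 0.0125). Moving above it to check.

```bash
python3 -m handwheel '[[[0,-1,-3.4,0,0,0,0],[0,-1,-3.4,0,0,0,0],[0,-1,-3.4,0,0,0,0],[0,-0.9,-3.2,0,0,0,0],[0,0,0,4,0,0,0],[0,0,0,4,0,0,0],[0,0,0,0,0,0,0],[0,0,0,0,0,0,0]]]'
cat > chk.py <<'E'
from h import *
import sys
s=ctrl.state();print(s["position"].round(4),s["orientation"].round(4),s["wrist_force"].round(1))
zl=s["position"][2]+.0053
P=s["position"]+np.array([.088,0,.0053])
for n in("top","side"):
    C=cam(n);p,d=vision.get_image(n);q=cv2.imread(f"pics/{n}0.png");cv2.imwrite(f"pics/{n}_{sys.argv[1]}.png",p)
    np.save(f"{n}_{sys.argv[1]}.npy",d)
    u0,v0=proj(C,P);R=17
    # new points from depth differing from the first picture, near expected lens
    V,U=np.mgrid[int(v0)-30:int(v0)+31,int(u0)-32:int(u0)+33]
    K,Rm,o=C;z=d[V,U];X=np.stack([(U-K[0,2])/K[0,0]*z,(V-K[1,2])/K[1,1]*z,z],-1)@Rm.T+o
    ok=(abs(X[...,2]-zl)<.022)&(z>0)&(X[...,0]>P[0]-.036)&(X[...,0]<P[0]+.045)&(abs(X[...,1]-P[1])<.05)
    Q=X[ok];print(n,"pts",len(Q),"expected lens",P.round(4),"x range",np.percentile(Q[:,0],[2,98]).round(4),"y range",np.percentile(Q[:,1],[2,98]).round(4),"z pct",np.percentile(Q[:,2],[5,25,50,75,95]).round(4))
    # level: plane fit of top-face points (top view)
    if n=="top":
        A=np.c_[Q[:,:2]-P[:2],np.ones(len(Q))];t=Q[:,2]>zl-.0; f=np.linalg.lstsq(A[t],Q[t,2],rcond=None)[0];print("plane",f.round(4))
        c=max(cv2.findContours(ok.astype(np.uint8)*255,0,1)[0],key=cv2.contourArea)+np.array([U[0,0],V[0,0]])
        e=cv2.minEnclosingCircle(c);print("circle",e,onz(C,e[0],zl+.011))
E
python3 chk.py a
```

```text
time_s: 17.08
position: [0.5138, 0.0121, 0.1665]
orientation: [-0.004, 3.14, -0.0]
wrist_force: [0.2, -0.3, -0.4]
grip_width: 0.0162
grasp_force: 70.4
[0.5138 0.0121 0.1665] [-3.5000e-03  3.1403e+00 -1.0000e-04] [ 0.2 -0.3 -0.4]
top pts 111 expected lens [0.6018 0.0121 0.1718] x range [0.6202 0.6349] y range [-0.0129  0.0313] z pct [0.1692 0.1739 0.1773 0.1811 0.1849]
plane [ 0.331  -0.0232  0.17  ]
circle ((271.5, 204.5), 10.511998176574707) [0.62173429 0.00887644 0.18283859]
side pts 618 expected lens [0.6018 0.0121 0.1718] x range [0.5695 0.6317] y range [-0.0193  0.0444] z pct [0.1637 0.1732 0.1759 0.1804 0.1838]
```

```bash
python3 -m handwheel '[[[0,0.1,0,2,0,0,0],[0,0,0,1.6,0,0,0],[0,0,0,0.9,0,0,0],[0,0,0,0,0,0,0],[0,0,0,0,0,0,0],[0,0,0,0,0,0,0],[0,0,0,0,0,0,0],[0,0,0,0,0,0,0]]]'
python3 chk.py b | grep -v plane
python3 - <<'E'
from h import *
C=cam("side");K,Rm,o=C
def cloud(f):
    d=np.load(f);V,U=np.mgrid[0:480,0:640];return np.stack([(U-K[0,2])/K[0,0]*d,(V-K[1,2])/K[1,1]*d,d],-1)@Rm.T+o
X0=cloud("side0.npy");X1=cloud("side_b.npy");p0=cv2.imread("pics/side0.png")
def sel(X,lo,hi):return ((X>np.array(lo))&(X<np.array(hi))).all(-1)
m=sel(X0,(.585,-.01,.028),(.62,.035,.045))&(p0.max(2)<45);print("chip side",X0[m].mean(0),m.sum(),np.ptp(X0[m],0))
m=sel(X0,(.64,-.015,.09),(.67,.025,.15));print("pointer before",m.sum(),X0[m].mean(0),X0[m].min(0))
m=sel(X1,(.645,-.015,.09),(.67,.025,.15));print("pointer now",m.sum(),X1[m].mean(0))
m=sel(X1,(.566,-.03,.105),(.642,.06,.15));Q=X1[m]
near=Q[Q[:,1]>.035];print("lens near-wall z",np.percentile(near[:,2],[2,50,98]),len(near))
for a,b in((.566,.585),(.585,.605),(.605,.622),(.622,.642)):
    t=Q[(Q[:,0]>a)&(Q[:,0]<b)];print(a,len(t),np.percentile(t[:,2],[3,50,97]).round(4))
m=sel(X1,(.46,-.03,.105),(.566,.06,.145))
for a in np.arange(.46,.566,.02):
    t=X1[m&(X1[...,0]>a)&(X1[...,0]<a+.02)];print("h",a.round(2),len(t),np.percentile(t[:,2],[3,50,97]).round(4) if len(t) else "")
E
```

```text
time_s: 18.18
position: [0.5121, 0.0116, 0.1204]
orientation: [-0.002, 3.141, 0.0]
wrist_force: [-0.1, -0.2, -1.8]
grip_width: 0.0161
grasp_force: 70.5
[0.5121 0.0116 0.1204] [-1.9000e-03  3.1414e+00  1.0000e-04] [-0.1 -0.2 -1.8]
top pts 129 expected lens [0.6001 0.0116 0.1257] x range [0.6163 0.6324] y range [-0.0163  0.0332] z pct [0.1232 0.1279 0.131  0.1349 0.1396]
circle ((272.5, 209.0), 11.500100135803223) [0.61765839 0.00909875 0.1367225 ]
side pts 609 expected lens [0.6001 0.0116 0.1257] x range [0.5678 0.6294] y range [-0.0193  0.0445] z pct [0.1169 0.1261 0.1289 0.1334 0.1369]
chip side [0.59896322 0.0151486  0.03536633] 62 [0.02180631 0.02878552 0.00843254]
pointer before 28 [0.66032212 0.00586136 0.12760655] [ 6.49451823e-01 -3.79443109e-04  1.23459398e-01]
pointer now 30 [0.66105003 0.00593404 0.12746588]
lens near-wall z [0.1153417  0.12622002 0.13738307] 186
0.566 156 [0.1158 0.1292 0.1377]
0.585 205 [0.1163 0.1288 0.1369]
0.605 169 [0.1164 0.1287 0.1371]
0.622 72 [0.1174 0.1317 0.137 ]
h 0.46 57 [0.1169 0.1308 0.1378]
h 0.48 112 [0.1167 0.1316 0.1377]
h 0.5 102 [0.1172 0.1342 0.1442]
h 0.52 91 [0.1167 0.1294 0.1388]
h 0.54 93 [0.1167 0.1297 0.1369]
h 0.56 19 [0.1199 0.1275 0.1324]
```

The lens is level: its rim spans 0.116 to 0.137 all along, mid 0.126, against about 0.1268 for the pointer. In the side view it is within 2.5 mm of the chip's centre. I'll nudge it 1.5 mm in y and 0.5 mm up, let it settle, and hand in.

```bash
python3 -m handwheel '[[[0,-0.05,0.15,-0.05,0,0,0],[0,0,0,0,0,0,0],[0,0,0,0,0,0,0],[0,0,0,0,0,0,0],[0,0,0,0,0,0,0],[0,0,0,0,0,0,0]]]'
python3 - <<'E'
from h import *
from rig import workorder
s=ctrl.state();print(s["position"],s["qvel"].round(3),s["time_s"])
if abs(s["position"]-[.5125,.013,.121]).max()<.003: print(workorder.finish_job())
E
```

```text
time_s: 19.02
position: [0.5125, 0.0131, 0.1208]
orientation: [-0.002, 3.142, 0.0]
wrist_force: [-0.3, -0.3, -1.6]
grip_width: 0.0162
grasp_force: 70.5
[0.51251599 0.01313187 0.12078483] [-0.001 -0.001  0.001 -0.     0.001  0.   ] 19.025
the job is handed in; nothing more can be done
None
```

I turned the discharge knob to its stop and saw it spring back, then handed the job in at 19 s with the lens held level over the chip, by my measurements within about 2 mm of its centre and 1 mm of the pointer's height.

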